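Line up the volumetric flasks by size beside the balance

TASK

I am about to weigh calibration standards into the four stoppered amber flasks: stand them upright on the cork mats in the white spill tray, one to the middle of each mat, in order of size with the smallest at the end by the balance and the largest at the end by the hotplate. They are glass, so keep them upright, set each down gently and let go of it, and leave the measuring cylinder standing where it is.

Things in the scene. Friction and masses are not known exactly. Their poses are not given: they have to be found in the camera images.
- flask_10: the smallest of four amber glass flasks (10 mL): pear-shaped body 27 mm wide on a flat foot 19 mm wide; from 38 to 90 mm up a straight round neck 11 mm thick, then a fixed blue stopper 18 mm wide, top at 106 mm; about 18 g. Loose, upright. Best gripped from above by the neck, 64 mm up. Origin: centre of its foot; z up along the neck.
- flask_25: the second smallest of four amber glass flasks (25 mL): pear-shaped body 40 mm wide on a flat foot 29 mm wide; from 52 to 110 mm up a straight round neck 12 mm thick, then a fixed blue stopper 19 mm wide, top at 126 mm; about 28 g. Loose, upright. Best gripped from above by the neck, 81 mm up. Origin: centre of its foot; z up along the neck.
- flask_50: the second largest of four amber glass flasks (50 mL): pear-shaped body 50 mm wide on a flat foot 36 mm wide; from 64 to 140 mm up a straight round neck 13 mm thick, then a fixed blue stopper 20 mm wide, top at 156 mm; about 45 g. Loose, upright. Best gripped from above by the neck, 102 mm up. Origin: centre of its foot; z up along the neck.
- flask_100: the largest of four amber glass flasks (100 mL): pear-shaped body 60 mm wide on a flat foot 43 mm wide; from 78 to 170 mm up a straight round neck 14 mm thick, then a fixed blue stopper 21 mm wide, top at 186 mm; about 70 g. Loose, upright. Best gripped from above by the neck, 124 mm up. Origin: centre of its foot; z up along the neck.
- cork_a: round cork mat, 72 mm wide, 8 mm thick, fixed in the white spill tray (430 x 120 mm, rim 16 mm high, floor 4 mm above the bench). Mats a, b, c, d lie in this sequence in a row about 98 mm apart, a at the +y end, d at the -y end; the row may run a little askew. Origin: centre of the underside; its top is 8 mm above that.
- cork_b: round cork mat, 72 mm wide, 8 mm thick, fixed in the white spill tray (430 x 120 mm, rim 16 mm high, floor 4 mm above the bench). Mats a, b, c, d lie in this sequence in a row about 98 mm apart, a at the +y end, d at the -y end; the row may run a little askew. Origin: centre of the underside; its top is 8 mm above that.
- cork_c: round cork mat, 72 mm wide, 8 mm thick, fixed in the white spill tray (430 x 120 mm, rim 16 mm high, floor 4 mm above the bench). Mats a, b, c, d lie in this sequence in a row about 98 mm apart, a at the +y end, d at the -y end; the row may run a little askew. Origin: centre of the underside; its top is 8 mm above that.
- cork_d: round cork mat, 72 mm wide, 8 mm thick, fixed in the white spill tray (430 x 120 mm, rim 16 mm high, floor 4 mm above the bench). Mats a, b, c, d lie in this sequence in a row about 98 mm apart, a at the +y end, d at the -y end; the row may run a little askew. Origin: centre of the underside; its top is 8 mm above that.
- balance: white laboratory balance with a round steel pan, 320 (x) x 205 (y) mm, 85 mm high, fixed at one end of the row of mats, +y or -y as it happens; a blue hotplate with a white top, 280 x 165 mm, 97 mm high, stands at the other end. Origin: middle of the lower edge of its front, the short side with the display, which faces the robot.
- grad_cylinder: pale upright measuring cylinder with a blue hexagonal foot 60 mm wide, tube 25 mm thick (31 mm at the rim), 188 mm tall, loose, standing among the flasks. Origin: centre of its foot; z up.
Mind the look-alikes: they are no part of the job. Leave any pink or turquoise look-alike of the flask_10 alone.

How it is judged:
At the end, for the whole second after the job is handed in: The 10, 25, 50 and 100 mL flasks stand, in this order from the balance's end of the row to the hotplate's end, one on each cork mat: centre within 15 mm of the mat's centre, foot on the cork (within 4 mm of its top), tilted less than 0.09 rad, at rest and released (angle between each of flask_10, flask_25, flask_50, flask_100's own z axis and vertical below 0.09 rad and linear speed of each of flask_10, flask_25, flask_50, flask_100 below 0.01 m/s and angular speed of each of flask_10, flask_25, flask_50, flask_100 below 0.1 rad/s and contact force between each of flask_10, flask_25, flask_50, flask_100 and the fingers below 0.05 N and ((world y of balance above 0 m and horizontal distance between flask_10 and cork_a below 0.015 m and z of flask_10 in the frame of cork_a between 0.004 and 0.012 m and horizontal distance between flask_25 and cork_b below 0.015 m and z of flask_25 in the frame of cork_b between 0.004 and 0.012 m and horizontal distance between flask_50 and cork_c below 0.015 m and z of flask_50 in the frame of cork_c between 0.004 and 0.012 m and horizontal distance between flask_100 and cork_d below 0.015 m and z of flask_100 in the frame of cork_d between 0.004 and 0.012 m) or (world y of balance below 0 m and horizontal distance between flask_10 and cork_d below 0.015 m and z of flask_10 in the frame of cork_d between 0.004 and 0.012 m and horizontal distance between flask_25 and cork_c below 0.015 m and z of flask_25 in the frame of cork_c between 0.004 and 0.012 m and horizontal distance between flask_50 and cork_b below 0.015 m and z of flask_50 in the frame of cork_b between 0.004 and 0.012 m and horizontal distance between flask_100 and cork_a below 0.015 m and z of flask_100 in the frame of cork_a between 0.004 and 0.012 m))); the robot touches nothing.
It fails at once if the 10 mL flask is dropped or thrown (moves faster than 0.6 m/s with no finger on it) or tipped by more than 0.6 rad (angle between flask_10's own z axis and vertical above 0.6 rad or (linear speed of flask_10 above 0.6 m/s and contact force between flask_10 and the fingers below 0.05 N)).
It fails at once if the 25 mL flask is dropped or thrown (moves faster than 0.6 m/s with no finger on it) or tipped by more than 0.6 rad (angle between flask_25's own z axis and vertical above 0.6 rad or (linear speed of flask_25 above 0.6 m/s and contact force between flask_25 and the fingers below 0.05 N)).
It fails at once if the 50 mL flask is dropped or thrown (moves faster than 0.6 m/s with no finger on it) or tipped by more than 0.6 rad (angle between flask_50's own z axis and vertical above 0.6 rad or (linear speed of flask_50 above 0.6 m/s and contact force between flask_50 and the fingers below 0.05 N)).
It fails at once if the 100 mL flask is dropped or thrown (moves faster than 0.6 m/s with no finger on it) or tipped by more than 0.6 rad (angle between flask_100's own z axis and vertical above 0.6 rad or (linear speed of flask_100 above 0.6 m/s and contact force between flask_100 and the fingers below 0.05 N)).
It fails at once if the measuring cylinder is moved by more than 30 mm or tipped by more than 0.3 rad (distance of grad_cylinder from where it was at the start of the episode above 0.03 m or angle between grad_cylinder's own z axis and vertical above 0.3 rad).
It also fails if it takes over 115 s, if anything falls off the work surface, if the arm or the gripper's body presses on something with over 40 N, if the wrist force passes 120 N, or if a joint passes its speed limit or range.

ROBOT

A 6-joint arm with a two-finger parallel gripper is mounted at the origin on the work surface. World frame = base frame: x ahead of the robot, y to its left, z up, the work surface at z = 0. Lengths are in m, angles in rad, forces in N, time in s.
With the tool pointing down it reaches from about 0.4 to 0.825 m from the base axis. Payload 7 kg.
Tool frame: the origin (TCP) lies midway between the tips of the shut fingers; the grasp point (between the pads) lies 19 mm behind it; z points along the fingers, y is the line along which they close (so a half turn about z gives the same grasp; the last joint's range is limited). The gripper opens to 88 mm and grips with 3 to 60 N. Pads are 19 mm wide; open, the fingers measure 130 mm over their backs; the gripper's body (78 mm by 193 mm) begins 47 mm behind the grasp point.
Start: joints at [1.462, 0.359, 0.012, 0, -1.224, -0.288], TCP at [0.261, 0.623, 0.227] pointing down, gripper open.
Joint ranges: [-3.07, 3.07], [-1.43, 2.12], [-1.02, 1.25], [-3.03, 1.67], [-3.05, -0], [-3.03, 3.03]. Speed limits (rad/s): [2.39, 2.39, 3.01, 3.14, 3.14, 3.14].

INTERFACE

Orientations are given as [roll, pitch, yaw] about the fixed x, y, z axes, in that order (R = Rz(yaw) Ry(pitch) Rx(roll)).
In Python, from station import arm gives the robot as it stands.
- The arm moves only by the tool servo_tool, never from a script. Its argument "deltas" is a list of rows, each a list of 7 numbers: the closure, from -1 (fully open) to 1 (shut), then the shift along the tool's x, y, z in mm, then the turn, a rotation vector about the tool's x, y, z in degrees. In form: [[gripper, x, y, z, ax, ay, az], ...]. A call has 1 to 20 rows; each row shifts and turns the commanded pose from where the row before left it, along the tool's axes as they then stand; what a row does not reach is not made up. A row lasts 1/12 s, in which the tool goes at most 41.7 mm and 7.16 degrees, less where a joint would pass 70% of its speed; a pose out of reach is approached as far as the arm can. A call is refused whole if a number of a shift passes 41.7 or a number of a turn 7.16, either way. A call with a gripper value outside its range is refused whole. The fingers move at their own pace and stop on an object; "squeeze" is the grip in N (left out, the last holds). Time passes only in rows, so rows that do not move let the fingers close. It gives the time, the measured TCP pose, the force, the opening and the grip force at its end, in the units of the state.
- arm.get_state(): the state, without advancing time (a new reading comes with each control period).
- arm.grab_frame(name): name is "scene" or "top"; returns a dict with "color" (420x560x3 uint8, red, green, blue), "K" (3x3 intrinsics, pixels), "position" and "orientation" of the camera in the world. Camera axes: x right, y down, z forward; pixel columns grow to the right and rows downward; lengths in m; the calibration is good to about 2 mm. A picture is of the moment at which its call begins. There is no depth.
- arm.job_done(): hands the job in; it is judged then, once.
Trained networks look in a picture, given as the dict that the camera call returned (one of the last four; its "shot" number tells which), for a name from the list of things; names that differ only in an ending like _2 or _b are one class to them, and where a whole thing is asked for, a point or a joint stands for the part that bears it (a point fixed in the world has none). Each returns a list of dicts, best first, with "conf" (0 to 1); they miss things now and then, are a little off and sometimes report something else, mostly with a low value. They report only what shows in the picture. A call takes as long as a camera call. They do not tell look-alikes from the thing itself.
- arm.recognise(query, picture): "at" ([x, y, z] in m, in the coordinates of the camera as it stood for that picture, good to about 4 mm: the middle of the surface that is visible of it).
The state is a dict: "t": time; "q": joint angles; "qd": joint speeds; "joint_efforts": joint torques, N m; "eef_pos": TCP position; "ee_rot": TCP orientation; "force": force on the tool from outside, world axes, zero at the start; "moment": the same for the moment, N m; "width": finger opening in m; "gripper_force": force on a finger pad.
Only numpy, scipy, OpenCV 4.12 (cv2) and the standard library are available. Lean on these libraries where they do the work, as an engineer would, in place of code of your own. Each camera call takes 0.05 s, during which the arm holds its last target. There are 200 camera calls.

## Working session

There is one attempt and no reset: what is moved stays moved. The work goes in short steps, Python scripts to look and compute and a tool call to move; the robot and the scene stay as the last step left them, time stands still between calls to the robot, and variables do not carry over. Pictures are saved under pics/ and viewed, at most 14 in all, crops included, and the job is handed in when it is done.

Besides the shell and the picture viewer there is one more tool, called after ">>>" by a JSON object that holds its "op" and its "data". servo_tool: Moves the arm, as the interface text tells. Its arguments: {"type":"object","properties":{"deltas":{"type":"array","items":{"type":"array","items":{"type":"number"}}},"squeeze":{"type":"number"}},"required":["deltas"]}

```bash
mkdir -p pics
cat > h.py <<'E'
from station import arm
import numpy as np, cv2
from scipy.spatial.transform import Rotation as R
def rot(o):
    o=np.array(o,float)
    return o if o.shape==(3,3) else R.from_euler('xyz',o).as_matrix() if o.size==3 else R.from_quat(o).as_matrix()
def grab(n,save=None):
    f=arm.grab_frame(n)
    if save: cv2.imwrite('pics/'+save,cv2.cvtColor(f['color'],cv2.COLOR_RGB2BGR))
    return f
def w(f,p): return rot(f['orientation'])@np.array(p)+np.array(f['position'])
def px(f,P):
    c=rot(f['orientation']).T@(np.array(P)-np.array(f['position'])); u=np.array(f['K'])@c; return u[:2]/u[2]
def ray(f,uv,z):
    d=rot(f['orientation'])@np.linalg.inv(f['K'])@np.array([uv[0],uv[1],1.]); p=np.array(f['position']); return p+d*(z-p[2])/d[2]
E
python3 - <<'E'
from h import *
print(arm.get_state())
for n in ('top','scene'):
    f=grab(n,n+'1.png'); print(n,f['position'],f['orientation'],f['K'])
    for q in ['flask_10','flask_25','flask_50','flask_100','cork_a','balance','grad_cylinder']:
        for d in arm.recognise(q,f):
            p=w(f,d['at']); print(q,round(d['conf'],2),p.round(3),px(f,p).round())
E
```

```text
{'t': 0.0, 'q': array([ 1.46212159e+00,  3.59384204e-01,  1.10679831e-02, -3.69312549e-04,
       -1.22410064e+00, -2.88086724e-01]), 'qd': array([ 0.00137575,  0.00028625, -0.00170413, -0.00025504,  0.00060022,
       -0.00101652]), 'joint_efforts': array([-1.94982560e-03, -5.82724822e+01,  2.93057334e+01,  6.99737146e+00,
        6.99433978e-03, -1.47049059e-04]), 'eef_pos': array([0.2606802 , 0.6221012 , 0.22562494]), 'ee_rot': array([ 3.13994025e+00, -1.27600527e-04, -3.96887127e-01]), 'force': array([-0.17769034, -0.96252801, -0.30328868]), 'moment': array([-0.03478965, -0.02724517,  0.00930215]), 'gripper_force': 0.0, 'width': 0.08770724273521496}
top [0.44941182 0.01566812 0.88495687] [-3.04413839e+00  2.02917969e-03 -1.58692756e+00] [[392.30018577   0.         279.62233134]
 [  0.         392.30018577 211.94767868]
 [  0.           0.           1.        ]]
flask_10 0.97 [ 0.414 -0.298  0.058] [431. 265.]
flask_10 0.93 [0.438 0.003 0.059] [286. 256.]
flask_10 0.76 [ 0.476 -0.143  0.045] [354. 237.]
flask_10 0.7 [0.471 0.15  0.052] [217. 241.]
flask_10 0.64 [0.497 0.209 0.043]
[... 1998 characters left out ...]
k_50 0.67 [0.441 0.09  0.045] [327. 215.]
flask_50 0.59 [0.504 0.215 0.04 ] [349. 264.]
flask_100 0.86 [ 0.417 -0.301  0.046] [234. 138.]
flask_100 0.7 [0.415 0.174 0.043] [364. 231.]
flask_100 0.69 [0.474 0.15  0.045] [336. 237.]
flask_100 0.67 [0.441 0.09  0.045] [327. 215.]
flask_100 0.59 [0.504 0.215 0.04 ] [349. 264.]
cork_a 0.96 [ 0.625 -0.099  0.007] [212. 220.]
cork_a 0.77 [ 0.625 -0.008  0.012] [235. 240.]
cork_a 0.76 [0.634 0.092 0.013] [260. 269.]
cork_a 0.67 [0.631 0.191 0.006] [292. 301.]
balance 0.55 [0.661 0.384 0.07 ] [362. 366.]
balance 0.42 [0.448 0.01  0.059] [301. 194.]
grad_cylinder 0.8 [0.438 0.277 0.088] [400. 249.]
grad_cylinder 0.32 [ 0.48  -0.139  0.042] [251. 176.]
```

View pics/top1.png

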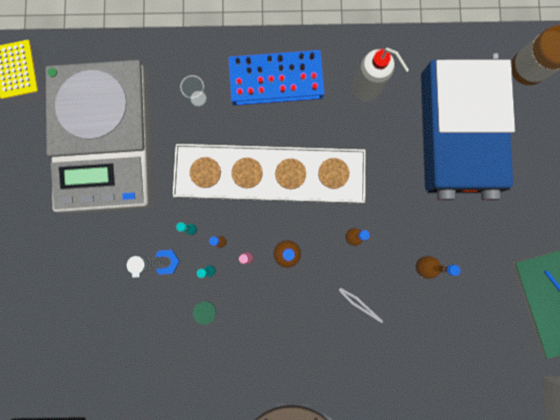

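View pics/scene1.png

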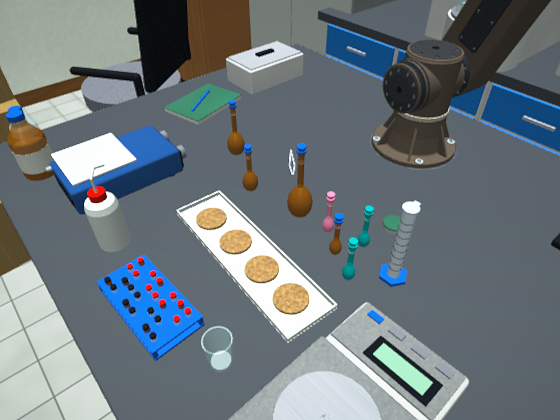

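Top view: the balance is at the left (+y) and the hotplate at the right (-y), so 10→a, 25→b, 50→c, 100→d.

There are four candidates for the 10 mL flask:
- (217,241): amber body with a blue stopper. This one fits the description.
- (245,258): pink look-alike.
- (185,228): turquoise look-alike.
- (207,272): turquoise look-alike.

The other flasks are 100 at (288,254), 25 at (357,237) and 50 at (430,267).

I'll measure positions from the stoppers in both views and confirm with an enlarged crop.

```bash
cat >> h.py <<'E'
def blobs(f,lo,hi,amin):
    m=cv2.inRange(cv2.cvtColor(f['color'],cv2.COLOR_RGB2HSV),lo,hi)
    n,_,s,c=cv2.connectedComponentsWithStats(m)
    return [(c[i],s[i,4]) for i in range(1,n) if s[i,4]>=amin]
def tri(fs,uvs):
    A=[];b=[]
    for f,uv in zip(fs,uvs):
        d=rot(f['orientation'])@np.linalg.inv(f['K'])@np.array([uv[0],uv[1],1.]);d/=np.linalg.norm(d)
        M=np.eye(3)-np.outer(d,d);A.append(M);b.append(M@np.array(f['position']))
    A=np.vstack(A);b=np.hstack(b);x=np.linalg.lstsq(A,b,rcond=None)[0]
    return x,np.abs(A@x-b).max()
H={'10':.106,'25':.126,'50':.156,'100':.186}
E
python3 - <<'E'
from h import *
t=grab('top','top2.png');s=grab('scene')
g={'10':(.470,.152),'25':(.476,-.143),'50':(.414,-.30),'100':(.442,.004)}
bt=blobs(t,(105,120,80),(122,255,255),15);bs=blobs(s,(105,120,60),(122,255,255),15)
for k,(x,y) in g.items():
    P=[x,y,H[k]-.007]
    a=[min(B,key=lambda q:np.linalg.norm(q[0]-px(f,P))) for f,B in((t,bt),(s,bs))]
    print(k,[(q[0].round(1),q[1]) for q in a],'tri',tri((t,s),[q[0] for q in a]),'top',ray(t,a[0][0],H[k]-.003).round(4),'scene',ray(s,a[1][0],H[k]-.008).round(4))
for f in (t,s):
    for c,n in blobs(f,(8,80,90),(22,200,255),300): 
        P=ray(f,c,.012)
        if .55<P[0]<.7 and abs(P[1])<.3: print('cork',c.round(1),n,P.round(4))
c=cv2.resize(t['color'][205:295,135:315],None,fx=4,fy=4,interpolation=cv2.INTER_CUBIC)
cv2.imwrite('pics/crop1.png',c[:,:,::-1])
E
```

```text
10 [(array([213.4, 240.5]), np.int32(80)), (array([338.5, 218. ]), np.int32(90))] tri (array([0.47167409, 0.14895945, 0.09793652]), np.float64(0.0005491951840734532)) top [0.471  0.1487 0.103 ] scene [0.4723 0.1485 0.098 ]
25 [(array([363.9, 234.7]), np.int32(91)), (array([247.5, 148.3]), np.int32(73))] tri (array([ 0.47731372, -0.14841408,  0.11617158]), np.float64(0.00016127532081283702)) top [ 0.4769 -0.1468  0.123 ] scene [ 0.479  -0.1463  0.118 ]
50 [(array([453.3, 269.8]), np.int32(129)), (array([232. , 103.8]), np.int32(56))] tri (array([ 0.40811898, -0.30652433,  0.14479181]), np.float64(0.00012796785918106623)) top [ 0.4085 -0.3028  0.153 ] scene [ 0.4115 -0.3016  0.148 ]
100 [(array([288.1, 254.3]), np.int32(106)), (array([301.2, 148.4]), np.int32(102))] tri (array([0.44247056, 0.00158581, 0.17686021]), np.float64(0.0004768515283859187)) top [0.4421 0.0022 0.183 ] scene [0.4441 0.0024 0.178 ]
cork [204.8 172. ] 715 [0.6282 0.1837 0.012 ]
cork [246.6 172.4] 716 [0.6258 0.0893 0.012 ]
cork [290.3 173.3] 720 [ 0.622  -0.0094  0.012 ]
cork [333.4 172.8] 716 [ 0.6216 -0.1067  0.012 ]
cork [210.8 218.1] 506 [ 0.6263 -0.1023  0.012 ]
cork [235.1 241.3] 597 [ 0.6264 -0.005   0.012 ]
cork [261.4 268.7] 726 [0.6304 0.0931 0.012 ]
cork [290.5 298.1] 882 [0.6328 0.1869 0.012 ]
```

View pics/crop1.png

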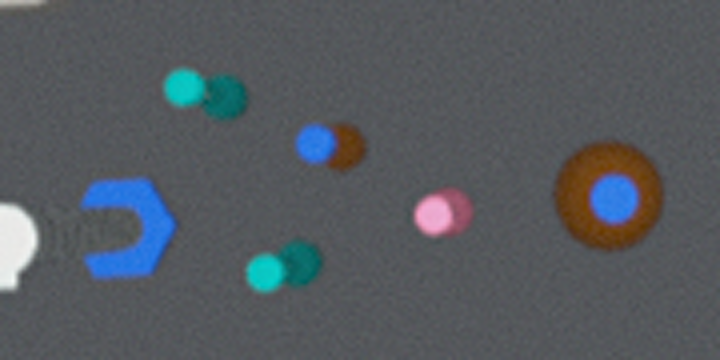

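Confirmed: the 10 mL flask is the amber body with the blue stopper at top (213,240), crop (316,144). Pink is at (245,258) and the two turquoise ones are at (181,227) and (201,273). They all stay put.

First I'll turn the gripper to yaw -90° and move towards flask_25.

>>> {"op": "servo_tool", "data": {"deltas": [[0,0,0,-1,0,0,7],[0,0,0,-1,0,0,7],[0,0,0,-1,0,0,7],[0,0,0,-1,0,0,7],[0,0,0,-1,0,0,7],[0,0,0,-1,0,0,7],[0,0,0,-1,0,0,7],[0,0,0,-1,0,0,7],[0,0,0,-1,0,0,7],[0,0,0,-1,0,0,4.3],[0,35,-10,0,0,0,0],[0,35,-10,0,0,0,0],[0,35,-10,0,0,0,0],[0,35,-10,0,0,0,0],[0,35,-10,0,0,0,0],[0,35,-10,0,0,0,0],[0,35,-10,0,0,0,0],[0,35,-10,0,0,0,0],[0,35,-10,0,0,0,0],[0,35,-10,0,0,0,0]], "squeeze": 8}}

```text
t: 2.57
eef_pos: [0.3608, 0.2708, 0.2369]
ee_rot: [-3.141, 0.001, -1.571]
force: [1.1, 0.8, -0.4]
width: 0.0438
gripper_force: 0.0
```

>>> {"op": "servo_tool", "data": {"deltas": [[0,35,-10,0,0,0,0],[0,35,-10,0,0,0,0],[0,35,-10,0,0,0,0],[0,35,-10,0,0,0,0],[0,35,-10,0,0,0,0],[0,35,-10,0,0,0,0],[0,35,-10,0,0,0,0],[0,35,-10,0,0,0,0],[0,35,-10,0,0,0,0],[0,35,-10,0,0,0,0],[0,35,-10,0,0,0,0],[0,33,-7,0,0,0,0],[0,0,0,0,0,0,0],[0,0,0,0,0,0,0],[0,0,0,0,0,0,0]]}}

```text
t: 3.82
eef_pos: [0.4771, -0.1457, 0.2364]
ee_rot: [3.141, 0.0, -1.573]
force: [0.1, 0.5, 0.4]
width: 0.044
gripper_force: 0.0
```

>>> {"op": "servo_tool", "data": {"deltas": [[0,1,-1,20,0,0,0],[0,0,0,25,0,0,0],[0,0,0,25,0,0,0],[0,0,0,25,0,0,0],[0,0,0,25,0,0,0],[0,0,0,25,0,0,0],[0,0,0,20,0,0,0],[0,0,0,9,0,0,0],[0,0,0,0,0,0,0],[0,0,0,0,0,0,0],[0,0,0,0,0,0,0]]}}

```text
t: 4.73
eef_pos: [0.4795, -0.1461, 0.0639]
ee_rot: [-3.139, -0.0, -1.57]
force: [-0.4, -0.3, 0.3]
width: 0.0439
gripper_force: 0.0
```

Run:
```python
from h import *
f=grab('scene');c=cv2.resize(f['color'][90:240,170:350],None,fx=4,fy=4,interpolation=cv2.INTER_CUBIC)
cv2.imwrite('pics/c2.png',c[:,:,::-1]); print(arm.get_state()['eef_pos'])
```

```text
[ 0.4795432  -0.14626597  0.06402268]
```

View pics/c2.png

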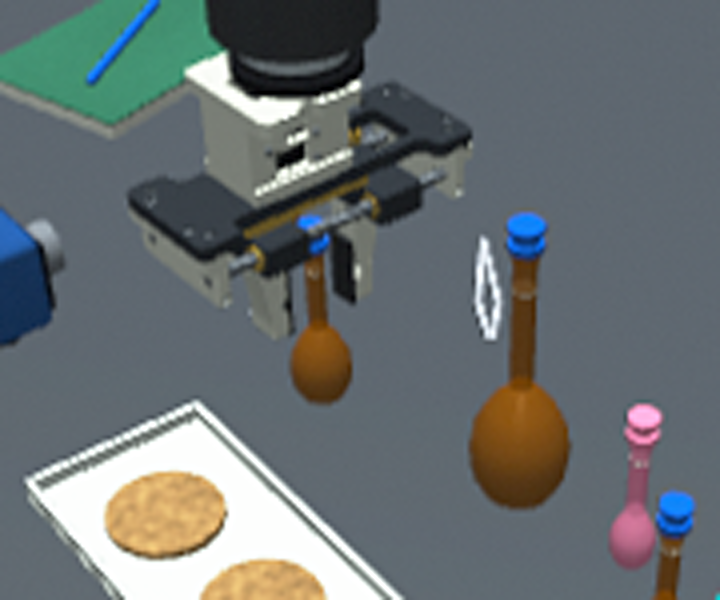

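The neck, at crop (318,290), stands between the open fingers at (275,305) and (355,265). Closing, then a slow lift.

>>> {"op": "servo_tool", "data": {"deltas": [[0.3,0,0,0,0,0,0],[0.5,0,0,0,0,0,0],[0.6,0,0,0,0,0,0],[0.65,0,0,0,0,0,0],[0.7,0,0,0,0,0,0],[0.8,0,0,0,0,0,0],[1,0,0,0,0,0,0],[1,0,0,0,0,0,0],[1,0,0,0,0,0,0],[1,0,0,0,0,0,0]], "squeeze": 8}}

```text
t: 5.62
eef_pos: [0.4784, -0.1466, 0.0626]
ee_rot: [-3.142, -0.0, -1.571]
force: [-1.2, 0.7, 2.2]
width: 0.0117
gripper_force: 8.0
```

>>> {"op": "servo_tool", "data": {"deltas": [[1,0,0,-4,0,0,0],[1,0,0,-8,0,0,0],[1,0,0,-14,0,0,0],[1,0,0,-16,0,0,0],[1,0,-5,-15,0,0,0],[1,0,-12,-8,0,0,0],[1,0,-20,-5,0,0,0],[1,0,-25,0,0,0,0],[1,0,-25,0,0,0,0],[1,-4,-25,0,0,0,0],[1,-10,-20,0,0,0,0],[1,-16,-12,0,0,0,0],[1,-22,-6,0,0,0,0],[1,-25,0,0,0,0,0],[1,-25,0,0,0,0,0],[1,-25,0,0,0,0,0],[1,-25,0,0,0,0,0],[1,-25,0,0,0,0,0],[1,-22,0,0,0,0,0],[1,-18,0,0,0,0,0]]}}

```text
t: 7.28
eef_pos: [0.628, 0.0725, 0.1332]
ee_rot: [-3.141, 0.0, -1.57]
force: [0.2, -0.5, -0.0]
width: 0.0119
gripper_force: 8.0
```

>>> {"op": "servo_tool", "data": {"deltas": [[1,-12,0,0,0,0,0],[1,-6,0,0,0,0,0],[1,-3,0,0,0,0,0],[1,0,0,0,0,0,0],[1,0,0,0,0,0,0],[1,0,0,0,0,0,0]]}}

```text
t: 7.78
eef_pos: [0.6285, 0.0904, 0.1325]
ee_rot: [3.141, -0.0, -1.572]
force: [-0.3, 0.4, 0.2]
width: 0.012
gripper_force: 8.0
```

Run:
```python
from h import *
st=arm.get_state(); print(st['eef_pos'],st['width'],st['force'])
f=grab('scene');c=cv2.resize(f['color'][130:330,170:370],None,fx=3,fy=3,interpolation=cv2.INTER_CUBIC)
cv2.imwrite('pics/c3.png',c[:,:,::-1])
```

```text
[0.62848788 0.09041496 0.13254474] 0.012005803185024817 [-0.32289981  0.41191248  0.16794267]
```

View pics/c3.png

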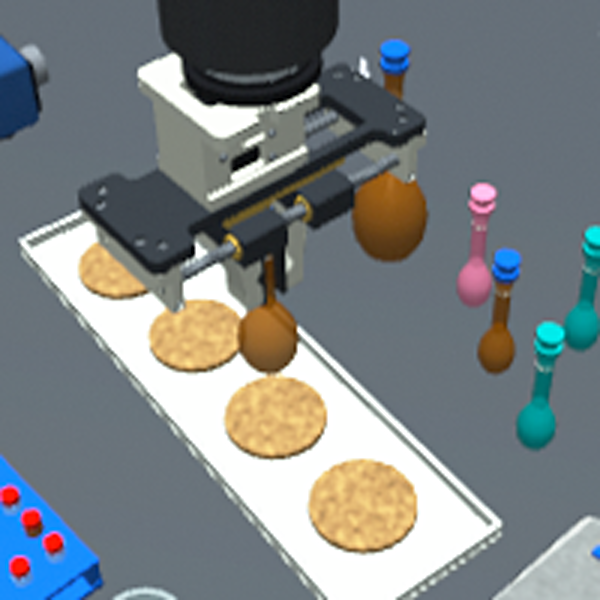

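>>> {"op": "servo_tool", "data": {"deltas": [[1,0,0,8,0,0,0],[1,-1,0,14,0,0,0],[1,0,0,14,0,0,0],[1,0,0,9,0,0,0],[1,0,0,5,0,0,0],[1,0,0,3,0,0,0],[1,0,0,2,0,0,0],[1,0,0,1,0,0,0],[1,0,0,1,0,0,0],[1,0,0,0,0,0,0],[1,0,0,0,0,0,0]]}}

```text
t: 8.75
eef_pos: [0.6288, 0.0924, 0.076]
ee_rot: [-3.141, 0.0, -1.571]
force: [0.5, -0.4, -0.1]
width: 0.0114
gripper_force: 8.0
```

Run:
```python
from h import *
for i in range(4):
    grab('top'); st=arm.get_state(); print(st['eef_pos'],st['width'],st['force'])
```

```text
[0.62877062 0.0924055  0.07599524] 0.011744136648404372 [ 0.20008868 -0.19022954 -0.34527556]
[0.6287388  0.0923846  0.07593544] 0.01162815681066588 [ 0.46865552 -0.52228742 -0.3602332 ]
[0.62870737 0.09239006 0.07589374] 0.01165080357068715 [ 0.15466132  0.16199534 -0.33741771]
[0.62867849 0.0923949  0.07583464] 0.011871163566438282 [ 0.03486419  0.1210158  -0.18834203]
```

>>> {"op": "servo_tool", "data": {"deltas": [[1,0,0,0.7,0,0,0],[1,0,0,0.7,0,0,0],[1,0,0,0,0,0,0],[1,0,0,0,0,0,0],[1,0,0,0,0,0,0]]}}

```text
t: 9.37
eef_pos: [0.6288, 0.0924, 0.0746]
ee_rot: [-3.141, 0.0, -1.571]
force: [-1.4, -0.0, 5.5]
width: 0.0119
gripper_force: 8.0
```

>>> {"op": "servo_tool", "data": {"deltas": [[0.72,0,0,0,0,0,0],[0.68,0,0,0,0,0,0],[0.6,0,0,0,0,0,0],[0.4,0,0,0,0,0,0],[0.1,0,0,0,0,0,0],[0.1,0,0,-8,0,0,0],[0.1,0,0,-20,0,0,0],[0.1,0,0,-30,0,0,0],[0.1,0,0,-35,0,0,0],[0.1,0,0,-35,0,0,0],[0.1,0,0,-22,0,0,0],[0.1,-9,27,0,0,0,0],[0.1,-9,26,0,0,0,0],[0.1,-9,26,0,0,0,0],[0.1,-9,26,0,0,0,0],[0.1,-9,26,0,0,0,0],[0.1,-11,26,0,0,0,0],[0.1,0,0,0,0,0,0],[0.1,0,0,0,0,0,0],[0.1,0,0,0,0,0,0]]}}

```text
t: 11.03
eef_pos: [0.4719, 0.1487, 0.225]
ee_rot: [-3.14, 0.001, -1.571]
force: [-0.0, 0.6, 0.1]
width: 0.0392
gripper_force: 0.0
```

```bash
cat >> h.py <<'E'
def stop(g,dz=0):
    t=grab('top');s=grab('scene')
    B=[(f,blobs(f,(105,120,z),(122,255,255),15)) for f,z in((t,80),(s,60))]
    for k,(x,y) in g.items():
        d=.012 if x>.55 else 0; P=[x,y,H[k]-.007+d]
        for (f,b),o in zip(B,(.003,.008)):
            q=min(b,key=lambda q:np.linalg.norm(q[0]-px(f,P))); print(k,q[0].round(1),q[1],'off px',(q[0]-px(f,P)).round(1),ray(f,q[0],H[k]-o+d).round(4))
    return t,s
E
python3 - <<'E'
from h import *
print(arm.get_state()['eef_pos'],arm.get_state()['width'])
t,s=stop({'10':(.4717,.1487),'25':(.628,.0912)})
E
```

```text
[0.47190072 0.14865512 0.22496737] 0.039239847019305295
10 [214.5 240.5] 58 off px [0.8 0.3] [0.4709 0.1464 0.103 ]
10 [338.5 218. ] 90 off px [-0.3  0.5] [0.4723 0.1485 0.098 ]
25 [240.  158.8] 71 off px [-0.4 -0.5] [0.628  0.0915 0.135 ]
25 [258.8 227.4] 105 off px [-0.5  1.2] [0.63   0.0922 0.13  ]
```

>>> {"op": "servo_tool", "data": {"deltas": [[0.25,0,0,10,0,0,0],[0.25,0,0,25,0,0,0],[0.25,0,0,25,0,0,0],[0.25,0,0,25,0,0,0],[0.25,0,0,25,0,0,0],[0.25,0,0,20,0,0,0],[0.25,0,0,20,0,0,0],[0.25,0,0,16,0,0,0],[0.25,0,0,10,0,0,0],[0.25,0,0,0,0,0,0],[0.25,0,0,0,0,0,0]]}}

```text
t: 12.05
eef_pos: [0.4714, 0.1476, 0.0471]
ee_rot: [3.14, -0.002, -1.572]
force: [0.4, 0.1, 0.5]
width: 0.0326
gripper_force: 0.0
```

Run:
```python
from h import *
print(arm.get_state()['eef_pos'],arm.get_state()['width'])
f=grab('scene');c=cv2.resize(f['color'][130:310,270:450],None,fx=3,fy=3,interpolation=cv2.INTER_CUBIC)
cv2.imwrite('pics/c4.png',c[:,:,::-1])
```

```text
[0.47135752 0.1476184  0.04705578] 0.03261760259064948
```

View pics/c4.png

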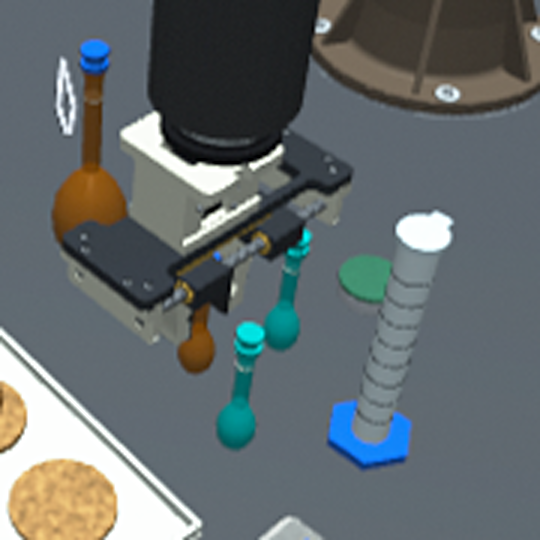

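The amber flask at crop (197,345) is between the fingers. Both turquoise flasks, at (240,385) and (285,310), and the cylinder at (385,330) are untouched. Closing.

>>> {"op": "servo_tool", "data": {"deltas": [[0.4,0,0,0,0,0,0],[0.55,0,0,0,0,0,0],[0.65,0,0,0,0,0,0],[0.7,0,0,0,0,0,0],[0.75,0,0,0,0,0,0],[0.8,0,0,0,0,0,0],[1,0,0,0,0,0,0],[1,0,0,0,0,0,0],[1,0,0,0,0,0,0],[1,0,0,0,0,0,0]], "squeeze": 6}}

```text
t: 12.93
eef_pos: [0.472, 0.1487, 0.0486]
ee_rot: [-3.141, 0.0, -1.571]
force: [-0.3, 1.0, 6.4]
width: 0.0174
gripper_force: 6.0
```

Run:
```python
from h import *
for i in range(2):
    f=grab('scene'); st=arm.get_state(); print(st['eef_pos'],st['width'],st['force'],st['gripper_force'])
c=cv2.resize(f['color'][200:300,300:400],None,fx=6,fy=6,interpolation=cv2.INTER_CUBIC)
cv2.imwrite('pics/c5.png',c[:,:,::-1])
```

```text
[0.47202027 0.14867738 0.048603  ] 0.017106527476560045 [ 0.11051726 -0.72167846  5.70903246] 5.974203497171402
[0.47203742 0.14869637 0.04859692] 0.01755258750190688 [-0.55615348  0.1978973   5.80959558] 5.97413957118988
```

View pics/c5.png

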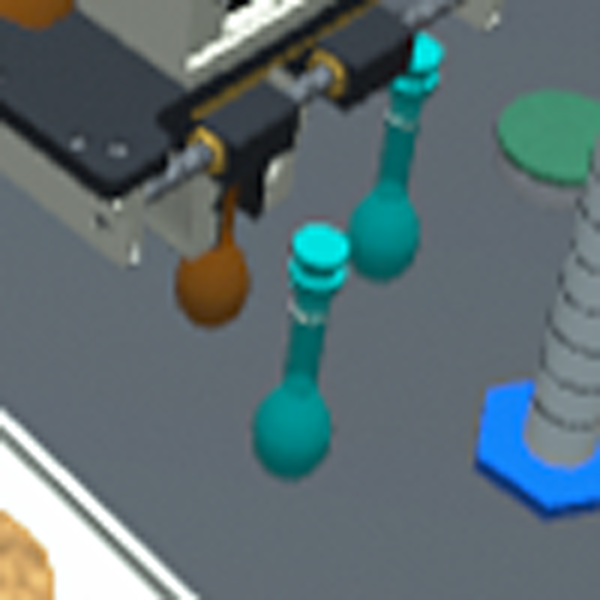

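The opening stopped at 17 mm, where the 11 mm neck should have let it go further. The upper pad edges are probably against the stopper because I went in higher than advised. I'll open, go down to the advised 64 mm and close again.

>>> {"op": "servo_tool", "data": {"deltas": [[0.58,0,0,0,0,0,0],[0.5,0,0,0,0,0,0],[0.35,0,0,0,0,0,0],[0.25,0,0,0,0,0,0],[0.25,0,0,0,0,0,0],[0.25,0,0,0,0,0,0]]}}

```text
t: 13.53
eef_pos: [0.4715, 0.1483, 0.048]
ee_rot: [3.141, -0.0, -1.571]
force: [0.5, 0.1, 0.0]
width: 0.0327
gripper_force: 0.0
```

Run:
```python
from h import *
f=grab('scene');t=grab('top'); st=arm.get_state(); print(st['eef_pos'],st['width'],st['force'],st['gripper_force'])
a=cv2.resize(f['color'][190:290,300:400],None,fx=4,fy=4,interpolation=cv2.INTER_CUBIC)
b=cv2.resize(t['color'][195:295,165:265],None,fx=4,fy=4,interpolation=cv2.INTER_CUBIC)
cv2.imwrite('pics/c6.png',np.hstack([a,b])[:,:,::-1])
```

```text
[0.47156222 0.14839183 0.04810481] 0.03267782646308669 [ 0.93569072  0.33956288 -0.11483743] 0.0
```

View pics/c6.png

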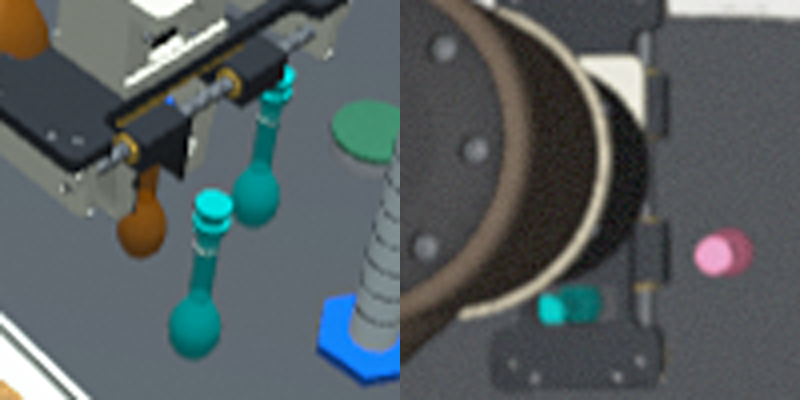

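>>> {"op": "servo_tool", "data": {"deltas": [[0.25,0,0,2,0,0,0],[0.25,0,0,2,0,0,0],[0.25,0,0,0,0,0,0],[0.4,0,0,0,0,0,0],[0.55,0,0,0,0,0,0],[0.6,0,0,0,0,0,0],[0.65,0,0,0,0,0,0],[0.7,0,0,0,0,0,0],[0.75,0,0,0,0,0,0],[0.8,0,0,0,0,0,0],[0.8,0,0,0,0,0,0]], "squeeze": 4}}

```text
t: 14.55
eef_pos: [0.4716, 0.1484, 0.0442]
ee_rot: [-3.142, 0.0, -1.571]
force: [0.3, 0.0, 0.4]
width: 0.0107
gripper_force: 4.1
```

The opening is now 10.7 mm, so the pads are on the neck. Lifting and carrying it over to mat a.

>>> {"op": "servo_tool", "data": {"deltas": [[1,0,0,0,0,0,0],[1,0,0,-4,0,0,0],[1,0,0,-8,0,0,0],[1,0,0,-15,0,0,0],[1,0,0,-20,0,0,0],[1,0,0,-24,0,0,0],[1,0,0,-24,0,0,0],[1,0,0,-20,0,0,0],[1,0,0,-10,0,0,0],[1,0,0,-5,0,0,0],[1,-2,-8,0,0,0,0],[1,-4,-16,0,0,0,0],[1,-5,-22,0,0,0,0],[1,-6,-26,0,0,0,0],[1,-6,-26,0,0,0,0],[1,-6,-24,0,0,0,0],[1,-4,-18,0,0,0,0],[1,-3,-12,0,0,0,0],[1,-1,-7,0,0,0,0],[1,0,0,0,0,0,0]], "squeeze": 6}}

```text
t: 16.22
eef_pos: [0.6313, 0.1851, 0.1717]
ee_rot: [3.139, -0.002, -1.572]
force: [-0.6, 0.3, -0.2]
width: 0.0111
gripper_force: 6.0
```

>>> {"op": "servo_tool", "data": {"deltas": [[1,0,0,6,0,0,0],[1,0,0,14,0,0,0],[1,0,0,20,0,0,0],[1,0,0,24,0,0,0],[1,0,0,20,0,0,0],[1,0,0,14,0,0,0],[1,0,0,8,0,0,0],[1,0,0,4,0,0,0],[1,0,0,2,0,0,0],[1,0,0,1,0,0,0],[1,0,0,0,0,0,0],[1,0,0,0,0,0,0],[1,0,0,0,0,0,0]]}}

```text
t: 17.3
eef_pos: [0.631, 0.1855, 0.062]
ee_rot: [-3.14, 0.001, -1.571]
force: [-0.3, 0.2, 0.3]
width: 0.0106
gripper_force: 6.0
```

>>> {"op": "servo_tool", "data": {"deltas": [[1,0,0,2,0,0,0],[1,0,0,1.5,0,0,0],[1,0,0,1,0,0,0],[1,0,0,0.6,0,0,0],[1,0,0,0,0,0,0],[1,0,0,0,0,0,0],[1,0,0,0,0,0,0]]}}

```text
t: 17.88
eef_pos: [0.6306, 0.1853, 0.056]
ee_rot: [3.142, -0.0, -1.571]
force: [-0.1, -0.1, -0.9]
width: 0.0109
gripper_force: 6.0
```

>>> {"op": "servo_tool", "data": {"deltas": [[1,0,0,0.6,0,0,0],[1,0,0,0,0,0,0],[1,0,0,0,0,0,0],[1,0,0,0,0,0,0]]}}

```text
t: 18.22
eef_pos: [0.6307, 0.1853, 0.0559]
ee_rot: [-3.141, 0.0, -1.571]
force: [-2.6, -1.2, 5.2]
width: 0.0108
gripper_force: 6.0
```

>>> {"op": "servo_tool", "data": {"deltas": [[0.74,0,0,0,0,0,0],[0.7,0,0,0,0,0,0],[0.62,0,0,0,0,0,0],[0.4,0,0,0,0,0,0],[0.1,0,0,0,0,0,0],[0.1,0,0,-8,0,0,0],[0.1,0,0,-20,0,0,0],[0.1,0,0,-30,0,0,0],[0.1,0,0,-35,0,0,0],[0.1,0,0,-35,0,0,0],[0.1,0,0,-35,0,0,0],[0.1,0,0,-20,0,0,0],[0,32,14,0,0,0,0],[0,32,14,0,0,0,0],[0,32,14,0,0,0,0],[0,32,14,0,0,0,0],[0,32,14,0,0,0,0],[0,32,14,0,0,0,0],[0,32,14,0,0,0,0],[0,32,14,0,0,0,0]]}}

```text
t: 19.88
eef_pos: [0.5175, -0.072, 0.2393]
ee_rot: [-3.141, 0.0, -1.571]
force: [0.7, -0.9, 0.2]
width: 0.0436
gripper_force: 0.0
```

>>> {"op": "servo_tool", "data": {"deltas": [[0,32,14,0,0,0,0],[0,32,14,0,0,0,0],[0,32,14,0,0,0,0],[0,32,14,0,0,0,0],[0,32,14,0,0,0,0],[0,32,20,0,0,0,0],[0,24,20,0,0,0,0],[0,16,13,0,0,0,0],[0,0,0,0,0,0,0],[0,0,0,0,0,0,0],[0,0,0,0,0,0,0]]}}

```text
t: 20.8
eef_pos: [0.3955, -0.3025, 0.2389]
ee_rot: [-3.141, -0.0, -1.572]
force: [-0.4, -0.6, -0.8]
width: 0.0435
gripper_force: 0.0
```

Run:
```python
from h import *
st=arm.get_state(); print(st['eef_pos'],st['width'])
stop({'10':(.6305,.1853),'25':(.628,.0912),'50':(.4095,-.3025),'100':(.443,.0022)})
```

```text
[ 0.39547446 -0.30252495  0.23894705] 0.04345118989346038
10 [194.6 161. ] 58 off px [ 0.1 -0.1] [0.6298 0.1843 0.115 ]
10 [291.  264.2] 104 off px [-0.5  0.9] [0.6318 0.1856 0.11  ]
25 [240.  158.8] 71 off px [-0.4 -0.5] [0.628  0.0915 0.135 ]
25 [258.8 227.6] 98 off px [-0.5  1.4] [0.6304 0.0926 0.13  ]
50 [470.5 149.6] 4021 off px [  18.4 -119.5] [ 0.6343 -0.3489  0.153 ]
50 [231.9 103.8] 55 off px [-0.4  0.8] [ 0.4117 -0.3014  0.148 ]
100 [288.1 254.3] 106 off px [0.1 0.6] [0.4421 0.0022 0.183 ]
100 [301.2 148.5] 101 off px [-0.4  0.7] [0.4442 0.0025 0.178 ]
```

>>> {"op": "servo_tool", "data": {"deltas": [[0,0,-14,0,0,0,0],[0,0,0,10,0,0,0],[0,0,0,20,0,0,0],[0,0,0,25,0,0,0],[0,0,0,25,0,0,0],[0,0,0,25,0,0,0],[0,0,0,20,0,0,0],[0,0,0,20,0,0,0],[0,0,0,11,0,0,0],[0,0,0,0,0,0,0],[0,0,0,0,0,0,0],[0,0,0,0,0,0,0]]}}

```text
t: 21.9
eef_pos: [0.4101, -0.3025, 0.0829]
ee_rot: [-3.141, -0.0, -1.57]
force: [0.9, 0.5, 0.5]
width: 0.0437
gripper_force: 0.0
```

>>> {"op": "servo_tool", "data": {"deltas": [[0.3,0,0,0,0,0,0],[0.5,0,0,0,0,0,0],[0.6,0,0,0,0,0,0],[0.65,0,0,0,0,0,0],[0.7,0,0,0,0,0,0],[0.8,0,0,0,0,0,0],[0.8,0,0,0,0,0,0],[1,0,0,0,0,0,0],[1,0,0,0,0,0,0]], "squeeze": 6}}

```text
t: 22.65
eef_pos: [0.4093, -0.3026, 0.0826]
ee_rot: [3.142, -0.0, -1.571]
force: [-0.6, 0.2, 0.9]
width: 0.0127
gripper_force: 6.0
```

>>> {"op": "servo_tool", "data": {"deltas": [[1,0,0,-4,0,0,0],[1,0,0,-8,0,0,0],[1,0,0,-14,0,0,0],[1,0,0,-18,0,0,0],[1,0,0,-14,0,0,0],[1,0,0,-8,0,0,0],[1,-5,-4,-4,0,0,0],[1,-10,-7,0,0,0,0],[1,-16,-12,0,0,0,0],[1,-22,-16,0,0,0,0],[1,-26,-19,0,0,0,0],[1,-28,-20,0,0,0,0],[1,-28,-20,0,0,0,0],[1,-28,-20,0,0,0,0],[1,-28,-20,0,0,0,0],[1,-28,-20,0,0,0,0],[1,-25,-18,0,0,0,0],[1,-20,-15,0,0,0,0],[1,-15,-11,0,0,0,0],[1,-10,-8,0,0,0,0]], "squeeze": 9}}

```text
t: 24.32
eef_pos: [0.62, -0.0113, 0.1513]
ee_rot: [3.14, -0.0, -1.57]
force: [-0.3, -0.5, 0.0]
width: 0.0131
gripper_force: 9.0
```

>>> {"op": "servo_tool", "data": {"deltas": [[1,-5,-4,0,0,0,0],[1,-2,-1,0,0,0,0],[1,0,0,0,0,0,0],[1,0,0,0,0,0,0],[1,0,0,0,0,0,0]]}}

```text
t: 24.73
eef_pos: [0.624, -0.0076, 0.1527]
ee_rot: [-3.142, 0.0, -1.573]
force: [-0.3, -0.2, -1.7]
width: 0.0125
gripper_force: 9.0
```

>>> {"op": "servo_tool", "data": {"deltas": [[1,0,0,6,0,0,0],[1,0,0,12,0,0,0],[1,0,0,15,0,0,0],[1,0,0,11,0,0,0],[1,0,0,6,0,0,0],[1,0,0,3,0,0,0],[1,0,0,2,0,0,0],[1,0,0,1,0,0,0],[1,0,0,0.6,0,0,0],[1,0,0,0,0,0,0],[1,0,0,0,0,0,0],[1,0,0,0,0,0,0]]}}

```text
t: 25.73
eef_pos: [0.6247, -0.0066, 0.0963]
ee_rot: [-3.141, 0.0, -1.571]
force: [0.2, -1.0, -0.5]
width: 0.013
gripper_force: 9.0
```

>>> {"op": "servo_tool", "data": {"deltas": [[1,0,0,0.7,0,0,0],[1,0,0,0,0,0,0],[1,0,0,0,0,0,0],[1,0,0,0,0,0,0]]}}

```text
t: 26.07
eef_pos: [0.6245, -0.0067, 0.0952]
ee_rot: [-3.142, 0.0, -1.571]
force: [-0.1, -0.2, -1.8]
width: 0.0125
gripper_force: 9.0
```

>>> {"op": "servo_tool", "data": {"deltas": [[1,0,0,0.7,0,0,0],[1,0,0,0,0,0,0],[1,0,0,0,0,0,0],[1,0,0,0,0,0,0]]}}

```text
t: 26.4
eef_pos: [0.6246, -0.0067, 0.0946]
ee_rot: [-3.141, 0.0, -1.571]
force: [-0.8, 0.9, 0.4]
width: 0.0127
gripper_force: 9.0
```

>>> {"op": "servo_tool", "data": {"deltas": [[1,0,0,0.5,0,0,0],[1,0,0,0,0,0,0],[0.7,0,0,0,0,0,0],[0.66,0,0,0,0,0,0],[0.58,0,0,0,0,0,0],[0.4,0,0,0,0,0,0],[0,0,0,0,0,0,0],[0,0,0,-8,0,0,0],[0,0,0,-20,0,0,0],[0,0,0,-30,0,0,0],[0,0,0,-35,0,0,0],[0,0,0,-35,0,0,0],[0,0,0,-30,0,0,0],[0,-1,20,0,0,0,0],[0,-2,35,0,0,0,0],[0,-2,35,0,0,0,0],[0,-2,35,0,0,0,0],[0,-2,35,0,0,0,0],[0,0,21,0,0,0,0],[0,0,0,0,0,0,0]]}}

```text
t: 28.07
eef_pos: [0.4399, 0.002, 0.2532]
ee_rot: [-3.14, 0.002, -1.571]
force: [-1.3, -0.3, -0.7]
width: 0.0438
gripper_force: 0.0
```

Run:
```python
from h import *
st=arm.get_state(); print(st['eef_pos'],st['width'])
stop({'50':(.6242,-.0072),'100':(.443,.0022)})
st=arm.get_state(); print(st['eef_pos'],st['width'])
```

```text
[0.43991264 0.00198077 0.25318002] 0.043776421589640915
50 [291.6 156.4] 85 off px [ 0.5 -0.3] [ 0.6239 -0.008   0.165 ]
50 [228.1 189.3] 85 off px [-1.2  1.7] [ 0.6285 -0.0054  0.16  ]
100 [291.6 156.4] 85 off px [  3.6 -97.4] [ 0.6195 -0.0074  0.183 ]
100 [301.2 149.2] 81 off px [-0.3  1.4] [0.4459 0.0044 0.178 ]
[0.44329221 0.00255117 0.25327036] 0.04365600641236381
```

Settled over flask_100. Going down and gripping it.

>>> {"op": "servo_tool", "data": {"deltas": [[0,0,0,10,0,0,0],[0,0,0,20,0,0,0],[0,0,0,25,0,0,0],[0,0,0,25,0,0,0],[0,0,0,25,0,0,0],[0,0,0,20,0,0,0],[0,0,0,15,0,0,0],[0,0,0,8,0,0,0],[0,0,0,0,0,0,0],[0,0,0,0,0,0,0],[0,0,0,0,0,0,0]]}}

```text
t: 29.08
eef_pos: [0.4443, 0.0026, 0.1045]
ee_rot: [-3.141, 0.0, -1.571]
force: [0.8, -0.6, -1.0]
width: 0.0441
gripper_force: 0.0
```

>>> {"op": "servo_tool", "data": {"deltas": [[0.3,0,0,0,0,0,0],[0.5,0,0,0,0,0,0],[0.58,0,0,0,0,0,0],[0.63,0,0,0,0,0,0],[0.68,0,0,0,0,0,0],[0.8,0,0,0,0,0,0],[0.8,0,0,0,0,0,0],[1,0,0,0,0,0,0],[1,0,0,0,0,0,0]], "squeeze": 6}}

```text
t: 29.83
eef_pos: [0.4435, 0.0024, 0.104]
ee_rot: [-3.142, -0.0, -1.571]
force: [-0.0, 0.2, 1.5]
width: 0.014
gripper_force: 6.0
```

>>> {"op": "servo_tool", "data": {"deltas": [[1,0,0,-4,0,0,0],[1,0,0,-8,0,0,0],[1,0,0,-14,0,0,0],[1,0,0,-16,0,0,0],[1,4,0,-12,0,0,0],[1,10,0,-6,0,0,0],[1,16,0,0,0,0,0],[1,20,0,0,0,0,0],[1,20,-5,0,0,0,0],[1,16,-10,0,0,0,0],[1,12,-16,0,0,0,0],[1,6,-21,0,0,0,0],[1,3,-24,0,0,0,0],[1,0,-24,0,0,0,0],[1,0,-24,0,0,0,0],[1,0,-21,0,0,0,0],[1,0,-16,0,0,0,0],[1,0,-10,0,0,0,0],[1,0,-6,0,0,0,0],[1,0,-3,0,0,0,0]], "squeeze": 10}}

```text
t: 31.5
eef_pos: [0.6235, -0.105, 0.1636]
ee_rot: [3.141, -0.0, -1.572]
force: [0.8, 0.2, -0.9]
width: 0.0137
gripper_force: 10.0
```

>>> {"op": "servo_tool", "data": {"deltas": [[1,0,0,0,0,0,0],[1,0,0,0,0,0,0],[1,0,0,0,0,0,0],[1,0,0,6,0,0,0],[1,0,0,12,0,0,0],[1,0,0,12,0,0,0],[1,0,0,7,0,0,0],[1,0,0,4,0,0,0],[1,0,0,2,0,0,0],[1,0,0,1,0,0,0],[1,0,0,0,0,0,0],[1,0,0,0,0,0,0],[1,0,0,0,0,0,0]]}}

```text
t: 32.58
eef_pos: [0.6238, -0.1047, 0.1204]
ee_rot: [-3.141, 0.0, -1.571]
force: [-0.2, 0.2, -0.9]
width: 0.0139
gripper_force: 10.0
```

Contact is expected at about z = 0.116.

>>> {"op": "servo_tool", "data": {"deltas": [[1,0,0,1.5,0,0,0],[1,0,0,1,0,0,0],[1,0,0,0.8,0,0,0],[1,0,0,0.5,0,0,0],[1,0,0,0,0,0,0],[1,0,0,0,0,0,0],[1,0,0,0,0,0,0]]}}

```text
t: 33.17
eef_pos: [0.6234, -0.1047, 0.1162]
ee_rot: [-3.142, 0.0, -1.571]
force: [-0.1, -0.2, -1.1]
width: 0.0138
gripper_force: 10.0
```

>>> {"op": "servo_tool", "data": {"deltas": [[1,0,0,0.6,0,0,0],[1,0,0,0,0,0,0],[1,0,0,0,0,0,0],[1,0,0,0,0,0,0]]}}

```text
t: 33.5
eef_pos: [0.6236, -0.1047, 0.1161]
ee_rot: [-3.141, -0.0, -1.571]
force: [-0.9, -1.1, 5.5]
width: 0.0133
gripper_force: 10.0
```

Contact made. Releasing and retreating upwards.

>>> {"op": "servo_tool", "data": {"deltas": [[0.68,0,0,0,0,0,0],[0.64,0,0,0,0,0,0],[0.56,0,0,0,0,0,0],[0.4,0,0,0,0,0,0],[0,0,0,0,0,0,0],[0,0,0,-8,0,0,0],[0,0,0,-20,0,0,0],[0,0,0,-30,0,0,0],[0,0,0,-35,0,0,0],[0,0,0,-35,0,0,0],[0,0,0,-20,0,0,0],[0,0,25,0,0,0,0],[0,0,35,0,0,0,0],[0,0,35,0,0,0,0],[0,0,35,0,0,0,0],[0,0,30,0,0,0,0],[0,0,0,0,0,0,0],[0,0,0,0,0,0,0],[0,0,0,0,0,0,0]]}}

```text
t: 35.08
eef_pos: [0.4638, -0.1045, 0.2645]
ee_rot: [-3.14, 0.0, -1.571]
force: [0.7, -0.4, 0.5]
width: 0.0441
gripper_force: 0.0
```

Run:
```python
from h import *
st=arm.get_state(); print(st['eef_pos'],st['width'],st['force'])
t,s=stop({'10':(.6305,.1853),'25':(.628,.0912),'50':(.6242,-.0072),'100':(.624,-.1045)})
b=[cv2.resize(t['color'][130:290,130:380],(600,384)),cv2.resize(s['color'][90:340,180:440],(416,400))[:384]]
cv2.imwrite('pics/end.png',cv2.resize(np.hstack(b),None,fx=.78,fy=.78)[:,:,::-1])
```

```text
[ 0.46384851 -0.10454466  0.2645345 ] 0.044094355929431034 [ 0.68091638 -0.3664014   0.46602461]
10 [194.6 161. ] 58 off px [ 0.1 -0.1] [0.6298 0.1843 0.115 ]
10 [290.9 266.9] 54 off px [-0.5  3.6] [0.6361 0.1904 0.11  ]
25 [239.9 158.7] 70 off px [-0.4 -0.5] [0.6281 0.0916 0.135 ]
25 [259.  228.5] 71 off px [-0.3  2.3] [0.6317 0.0948 0.13  ]
50 [291.6 156.5] 86 off px [ 0.5 -0.2] [ 0.6235 -0.008   0.165 ]
50 [228.1 189.4] 84 off px [-1.2  1.8] [ 0.6285 -0.0052  0.16  ]
100 [345.8 151.5] 118 off px [ 0.4 -0.5] [ 0.6239 -0.1045  0.195 ]
100 [200.3 154.5] 87 off px [-0.4  1.3] [ 0.6265 -0.1023  0.19  ]
```

View pics/end.png

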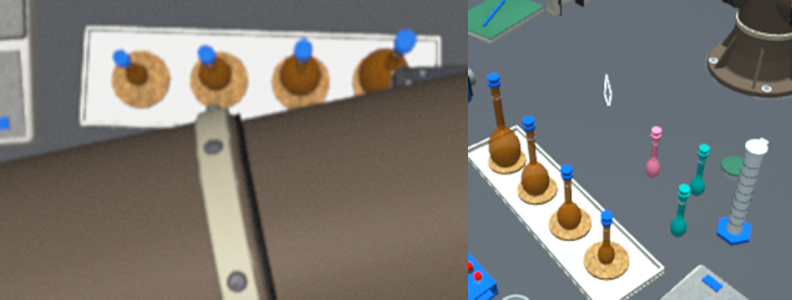

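The four flasks stand upright in the middle of their mats, growing from the balance to the hotplate: scene half (606,240), (569,205), (535,165) and (504,135). The cylinder at (745,190) and the look-alikes are where they were. The gripper is empty and clear, so I'm handing in.

```bash
python3 -c "
from station import arm
print(arm.job_done())"
```

```text
the job is handed in; nothing more can be done
None
```

The job is handed in: the 10, 25, 50 and 100 mL flasks stand upright and released on mats a to d, running from the balance to the hotplate; in the last pictures each was within a few millimetres of its mat's centre, and the measuring cylinder and look-alikes stood where they were.

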